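Set up a size series of flasks on the in-line stirrer

TASK

Stand the four amber conical flasks on the long blue stirrer in order of size, one upright in the middle of each white stirring place, with the smallest at the end nearer the white balance (it gets weighed first) and the largest at the other end. Set each one right down before letting go (no dropping), do not knock any flask over, and leave the clear beaker where it stands.

Things in the scene. Friction and masses are not known exactly. Their poses are not given: they have to be found in the camera images.
- flask_25: 25 ml conical flask of amber glass, empty, open, loose, about 30 g: round base 42 mm across, sides tapering up to a straight upright neck 22 mm across, which is the top 28 mm (lip 4 mm wider to look at, not to grip); 75 mm high in all. Origin: centre of the underside, z up its axis. Starts upright on the bench. The smallest of the four.
- flask_50: 50 ml conical flask of amber glass, empty, open, loose, about 42 g: round base 51 mm across, sides tapering up to a straight upright neck 22 mm across, which is the top 30 mm (lip 4 mm wider to look at, not to grip); 90 mm high in all. Origin: centre of the underside, z up its axis. Starts upright on the bench. The second smallest.
- flask_100: 100 ml conical flask of amber glass, empty, open, loose, about 70 g: round base 64 mm across, sides tapering up to a straight upright neck 22 mm across, which is the top 32 mm (lip 4 mm wider to look at, not to grip); 105 mm high in all. Origin: centre of the underside, z up its axis. Starts upright on the bench. The second largest.
- flask_250: 250 ml conical flask of amber glass, empty, open, loose, about 135 g: round base 85 mm across, sides tapering up to a straight upright neck 34 mm across, which is the top 40 mm (lip 4 mm wider to look at, not to grip); 145 mm high in all. Origin: centre of the underside, z up its axis. Starts upright on the bench. The largest.
- place_a: The leftmost (greatest y) of the four stirring places in a row on the long blue stirrer: white round plate 92 mm across, grey edge line, grey centre dot. Origin: centre of its upper face, 55 mm above the bench; y along the row to the robot's left, x across it away from the robot. Places are 115 mm apart; stirrer 470 x 120 mm, fixed, turned up to 7 degrees.
- place_b: The second from the left (+y) of the four stirring places in a row on the long blue stirrer: white round plate 92 mm across, grey edge line, grey centre dot. Origin: centre of its upper face, 55 mm above the bench; y along the row to the robot's left, x across it away from the robot. Places are 115 mm apart; stirrer 470 x 120 mm, fixed, turned up to 7 degrees.
- place_c: The third from the left (+y) of the four stirring places in a row on the long blue stirrer: white round plate 92 mm across, grey edge line, grey centre dot. Origin: centre of its upper face, 55 mm above the bench; y along the row to the robot's left, x across it away from the robot. Places are 115 mm apart; stirrer 470 x 120 mm, fixed, turned up to 7 degrees.
- place_d: The rightmost (least y) of the four stirring places in a row on the long blue stirrer: white round plate 92 mm across, grey edge line, grey centre dot. Origin: centre of its upper face, 55 mm above the bench; y along the row to the robot's left, x across it away from the robot. Places are 115 mm apart; stirrer 470 x 120 mm, fixed, turned up to 7 degrees.
- balance: White top-pan laboratory balance with round steel pan in a low clear ring, grey front panel; fixed, 300 mm deep (x), 195 mm wide (y), 91 mm high. It stands on the robot's left (y about 0.62) or right (y about -0.62); a blue hotplate with a square white top stands on the other side. Origin: centre of the underside.
- beaker: Clear straight-sided open beaker, 70 mm across (74 mm over the rim), 95 mm high, 160 g, loose; a bystander among the flasks, to be left where it is. Origin: centre of the underside.
Mind the look-alikes: they are no part of the job. What is shaped like the flask_25 but red is not meant.

How it is judged (in metres and radians):
At the end, for the whole second after the job is handed in: Each flask stands upright on its own place, axis within 12 mm of the plate's centre, foot on the plate (4 mm), in order of size from the smallest at the balance's end to the largest at the other; all released and at rest; the beaker within 25 mm of its start (((world y of balance above 0 m and horizontal distance between flask_25 and place_a below 0.012 m and z of flask_25 in the frame of place_a between -0.004 and 0.004 m and horizontal distance between flask_50 and place_b below 0.012 m and z of flask_50 in the frame of place_b between -0.004 and 0.004 m and horizontal distance between flask_100 and place_c below 0.012 m and z of flask_100 in the frame of place_c between -0.004 and 0.004 m and horizontal distance between flask_250 and place_d below 0.012 m and z of flask_250 in the frame of place_d between -0.004 and 0.004 m) or (world y of balance below 0 m and horizontal distance between flask_25 and place_d below 0.012 m and z of flask_25 in the frame of place_d between -0.004 and 0.004 m and horizontal distance between flask_50 and place_c below 0.012 m and z of flask_50 in the frame of place_c between -0.004 and 0.004 m and horizontal distance between flask_100 and place_b below 0.012 m and z of flask_100 in the frame of place_b between -0.004 and 0.004 m and horizontal distance between flask_250 and place_a below 0.012 m and z of flask_250 in the frame of place_a between -0.004 and 0.004 m)) and angle between each of flask_25, flask_50, flask_100, flask_250's own z axis and vertical below 0.08 rad and linear speed of each of flask_25, flask_50, flask_100, flask_250 below 0.01 m/s and angular speed of each of flask_25, flask_50, flask_100, flask_250 below 0.1 rad/s and contact force between each of flask_25, flask_50, flask_100, flask_250 and the fingers below 0.1 N and distance of beaker from where it was at the start of the episode below 0.025 m and angle between beaker's own z axis and vertical below 0.15 rad); the robot touches nothing.
It fails at once if a flask is knocked over or tipped by more than about 34 degrees (angle between any of flask_25, flask_50, flask_100, flask_250's own z axis and vertical above 0.6 rad).
It fails at once if a flask is dropped or flung: moving faster than 0.5 m/s (a fall of over 12 mm) with no finger on it ((contact force between flask_25 and the fingers below 0.1 N and linear speed of flask_25 above 0.5 m/s) or (contact force between flask_50 and the fingers below 0.1 N and linear speed of flask_50 above 0.5 m/s) or (contact force between flask_100 and the fingers below 0.1 N and linear speed of flask_100 above 0.5 m/s) or (contact force between flask_250 and the fingers below 0.1 N and linear speed of flask_250 above 0.5 m/s)).
It fails at once if the beaker is pushed more than 25 mm or knocked over (distance of beaker from where it was at the start of the episode above 0.025 m or angle between beaker's own z axis and vertical above 0.4 rad).
It also fails if it takes over 106 s, if anything falls off the work surface, if the arm or the gripper's body presses on something with over 40 N, if the wrist force passes 120 N, or if a joint passes its speed limit or range.

ROBOT

A 6-joint arm with a two-finger parallel gripper is mounted at the origin on the work surface. World frame = base frame: x ahead of the robot, y to its left, z up, the work surface at z = 0. Lengths are in mm, angles in rad, forces in N, time in s.
With the tool pointing down it reaches from about 425 to 950 mm from the base axis. Payload 3.5 kg.
Tool frame: the origin (TCP) lies between the finger pads; the fingertips stand 14 mm ahead of it and the grasp point (between the pads) lies 5 mm behind it; z points along the fingers, y is the line along which they close (so a half turn about z gives the same grasp; the last joint's range is limited). The gripper opens to 85 mm and grips with 20 to 120 N. Pads are 22 mm wide; open, the fingers measure 114 mm over their backs; the gripper's body (76 mm by 85 mm) begins 54 mm behind the grasp point. The pads swing forward as they close: fully open they stand 13 mm farther back than shut.
Start: joints at [-1.345, 0.286, 1.577, -0, 1.279, -0.15], TCP at [247.758, -627.871, 245.325] pointing down, gripper open.
Joint ranges: [-2.77, 2.77], [-0.9, 2.22], [0.21, 2.48], [-1.53, 4.67], [0.24, 2.81], [-2.84, 2.84]. Speed limits (rad/s): [2.79, 2.79, 3.14, 3.14, 3.14, 3.14].

INTERFACE

Orientations are given as a unit quaternion [x, y, z, w].
In Python, from rig import ctrl gives the robot as it stands. The module is installed in compiled form; this text tells all that it offers.
- The arm moves only by the shell command python3 -m inch 'ROWS' [OPENING] [FORCE]. ROWS is JSON, a list of rows, each a list of 2 entries, a list of its own where there are three numbers: the shift along the tool's x, y, z in mm, then the turn about the tool's z in degrees. A call has 1 to 20 rows; each row shifts and turns the commanded pose from where the row before left it, along the tool's axes as they then stand; what a row does not reach is not made up. A row lasts 1/12 s, in which the tool goes at most 41.7 mm and 7.16 degrees, less where a joint would pass 70% of its speed; a pose out of reach is approached as far as the arm can. A call is refused whole if a number of a shift passes 41.7 or a number of a turn 7.16, either way. A call with a gripper value outside its range is refused whole. OPENING is the opening in per cent of the stroke, from 0 (shut) to 100 (fully open), set as the call begins (- or left out, the last holds). The fingers move at their own pace and stop on an object; FORCE is the grip in N (left out, the last holds). Time passes only in rows, so rows that do not move let the fingers close. It gives the time, the measured TCP pose, the force, the opening and the grip force at its end, in the units of the state.
- ctrl.get_state(): the state, without advancing time (a new reading comes with each control period).
- ctrl.capture(name): name is "scene" or "top" or "wrist"; returns a dict with "frame" (480x640x3 uint8, red, green, blue), "depth" (480x640 float32, mm along the optical axis (not along the pixel's ray), 0 where there is no reading), "mtx" (3x3 intrinsics, pixels), "rvec" (rotation vector, rad) and "tvec" (3), from world to camera coordinates, as OpenCV has them. Camera axes: x right, y down, z forward; pixel columns grow to the right and rows downward; lengths in mm; the calibration is good to about 2 mm. A picture is of the moment at which its call begins.
- ctrl.close_job(): hands the job in; it is judged then, once.
The state is a dict: "time": time; "qpos": joint angles; "joint_velocities": joint speeds; "joint_torque": joint torques, N m; "position": TCP position; "eef_rot": TCP orientation; "wrist_force": force on the tool from outside, world axes, zero at the start; "torque": the same for the moment, N m; "opening": finger opening in mm; "grip_force": force on a finger pad.
Only numpy, scipy, OpenCV 4.12 (cv2) and the standard library are available. Lean on these libraries where they do the work, as an engineer would, in place of code of your own. Each camera call takes 0.05 s, during which the arm holds its last target. There are 200 camera calls.

## Working session

There is one attempt and no reset: what is moved stays moved. The work goes in short steps, Python scripts to look and compute and a shell command to move; the robot and the scene stay as the last step left them, time stands still between calls to the robot, and variables do not carry over. Pictures are saved under pics/ and viewed, at most 14 in all, crops included, and the job is handed in when it is done.

```bash
mkdir -p pics; cat > h.py <<'E'
from rig import ctrl
import cv2, numpy as np
def cap(n):
    c=ctrl.capture(n); R=cv2.Rodrigues(np.array(c["rvec"],float))[0]; c["R"]=R; c["t"]=np.array(c["tvec"],float).reshape(3); c["K"]=np.array(c["mtx"],float); return c
def save(c,f): cv2.imwrite("pics/"+f,c["frame"][:,:,::-1])
def plane(c,uv,z):
    r=c["R"].T@np.linalg.inv(c["K"])@np.array([uv[0],uv[1],1.]); o=-c["R"].T@c["t"]
    return o+r*(z-o[2])/r[2]
def cloud(c):
    v,u=np.mgrid[:480,:640]; d=c["depth"]
    p=np.stack([u,v,np.ones_like(u)],-1).reshape(-1,3)@np.linalg.inv(c["K"]).T*d.reshape(-1,1)
    return ((p-c["t"])@c["R"]).reshape(480,640,3)
E
python3 - <<'E'
from h import *
for n in ["top","scene"]:
    c=cap(n); save(c,n+".png"); np.savez(n,**{k:c[k] for k in("frame","depth","R","t","K")}); print(n,-c["R"].T@c["t"])
print(ctrl.get_state())
E
```

```text
top [ 415.19518927   19.38284582 1982.72780919]
scene [1693.51410301  470.36186701  848.81593061]
{'time': 0.1, 'qpos': array([-1.34502048e+00,  2.87105178e-01,  1.57803587e+00, -8.94646078e-06,
        1.27862656e+00, -1.49994805e-01]), 'joint_velocities': array([ 0.0003611 , -0.00208453, -0.00199614,  0.00203689, -0.00160352,
        0.00063329]), 'joint_torque': array([ 4.40485410e-04, -4.07295513e+01, -2.93698668e+01, -1.81475434e-04,
        3.42116829e-03, -3.15972869e-06]), 'position': array([ 247.61724269, -627.32639357,  244.0638897 ]), 'eef_rot': array([ 9.82400591e-01,  1.86783017e-01, -4.54744835e-05, -1.08653655e-03]), 'wrist_force': array([-0.26543778, -0.63624808, -0.66351118]), 'torque': array([-0.00383113,  0.02300895,  0.00976087]), 'grip_force': 0.0, 'opening': 85.52426035735095}
```

View pics/top.png

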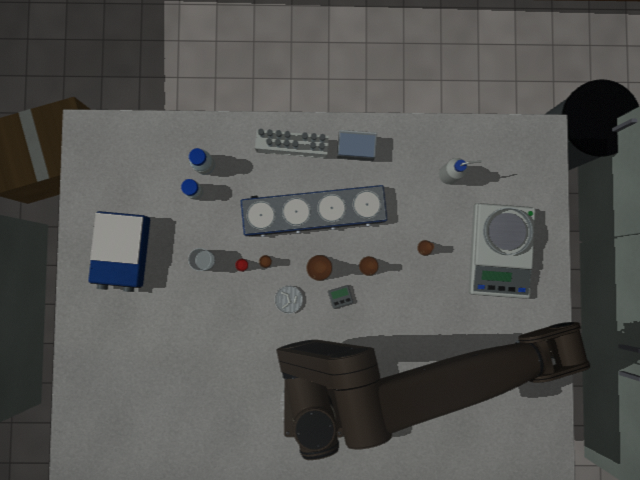

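View pics/scene.png

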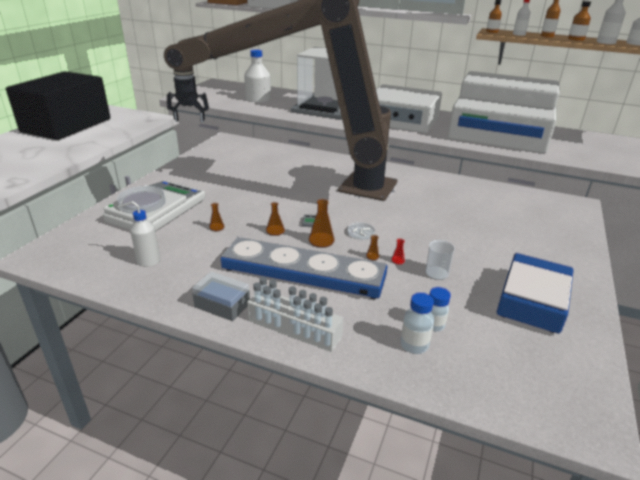

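The top view has +x up and +y left. The balance is at (502,250), on the robot's right (y<0), so the order is flask_25→d, 50→c, 100→b, 250→a. Amber candidates are at (265,262), (425,248), (369,266) and (319,267). The red look-alike is at (242,265), and the clear beaker at (203,260).

```bash
python3 - <<'E'
from h import *
for n in ["top","scene"]:
    c=dict(np.load(n+".npz")); f=c["frame"]; hsv=cv2.cvtColor(f,cv2.COLOR_RGB2HSV); print(n,c["K"][0,0])
    P=cloud(c)
    H,S,V=[hsv[:,:,i].astype(int) for i in range(3)]
    m=((H<20)&(S>130)&(V>50)).astype(np.uint8)
    k,l,st,ce=cv2.connectedComponentsWithStats(m)
    for i in range(1,k):
        if st[i,4]<40: continue
        x,y,w,h,a=st[i]
        if n=="scene" and (y<150):continue
        cnt=cv2.findContours((l==i).astype(np.uint8),0,2)[0][0].reshape(-1,2)
        g=np.array([plane(c,q,0)[:2] for q in cnt],np.float32)
        mc=cv2.minEnclosingCircle(g)
        q=P[l==i]; hi=q[q[:,2]>q[:,2].max()-12] if len(q) else q
        print((x,y,w,h,a),np.median(H[l==i]),"enc",np.round(mc[0]),round(mc[1]),"topz",q[:,2].max().round(),hi[:,:2].mean(0).round(1))
    if n=="top":
        m=((S<25)&(V>190)).astype(np.uint8)
        k,l,st,ce=cv2.connectedComponentsWithStats(m)
        for i in range(1,k):
            if 300<st[i,4]<1500: print(st[i],plane(c,ce[i],55).round(1))
        for nm,b in(("beaker",(190,245,218,275)),):
            q=P[b[1]:b[3],b[0]:b[2]].reshape(-1,3);q=q[q[:,2]>70];print(nm,q.mean(0),q.min(0),q.max(0))
        cv2.imwrite("pics/crop.png",cv2.resize(f[180:310,180:450,::-1],None,fx=2.9,fy=2.9,interpolation=cv2.INTER_CUBIC))
E
```

```text
top 599.3021583857883
(np.int32(419), np.int32(241), np.int32(15), np.int32(13), np.int32(138)) 11.0 enc [ 519. -365.] 25 topz 1983.0 [415.2  19.4]
(np.int32(260), np.int32(256), np.int32(11), np.int32(11), np.int32(96)) 12.0 enc [470. 168.] 18 topz 86.0 [469.5 166.2]
(np.int32(308), np.int32(256), np.int32(23), np.int32(24), np.int32(435)) 11.0 enc [451. -11.] 39 topz 1983.0 [415.2  19.4]
(np.int32(360), np.int32(257), np.int32(17), np.int32(18), np.int32(229)) 11.0 enc [ 458. -174.] 29 topz 109.0 [ 457.9 -173.6]
(np.int32(236), np.int32(259), np.int32(12), np.int32(12), np.int32(115)) 0.0 enc [458. 245.] 20 topz 80.0 [456.5 242.9]
beaker [473.30527032 364.58331577 106.97715477] [415.19518927  19.38284582  70.61285241] [ 507.16564486  401.02303646 1982.72780919]
scene 489.0565360049999
(np.int32(310), np.int32(200), np.int32(24), np.int32(47), np.int32(684)) 15.0 enc [329. -64.] 158 topz 849.0 [1693.5  470.4]
(np.int32(210), np.int32(204), np.int32(13), np.int32(27), np.int32(200)) 15.0 enc [ 455. -416.] 93 topz 849.0 [1693.5  470.4]
(np.int32(267), np.int32(204), np.int32(17), np.int32(31), np.int32(292)) 15.0 enc [ 379. -220.] 106 topz 849.0 [1693.5  470.4]
(np.int32(367), np.int32(237), np.int32(12), np.int32(23), np.int32(161)) 14.0 enc [415. 152.] 66 topz 77.0 [476.2 164. ]
(np.int32(392), np.int32(239), np.int32(13), np.int32(25), np.int32(192)) 1.0 enc [400. 225.] 70 topz 78.0 [461.3 240.4]
```

View pics/crop.png

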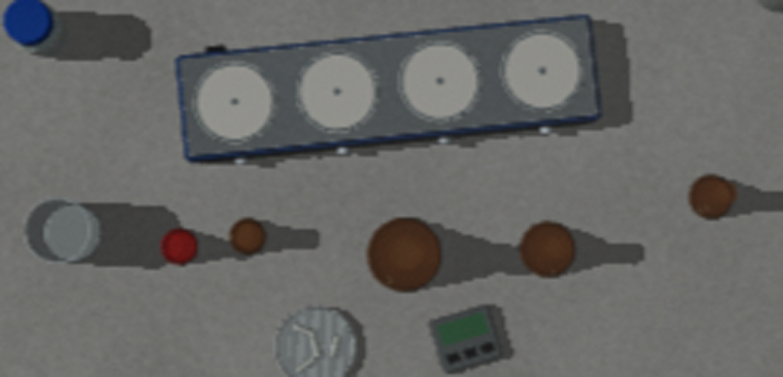

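The enlarged crop confirms the sizes. In the crop, amber base radii grow from (247,237) flask_25, through (712,196) flask_50 and (547,249) flask_100, to (404,254) flask_250. The red one at (180,246) is excluded. Next I measure the plates.

```bash
python3 - <<'E'
from h import *
c=dict(np.load("top.npz")); f=c["frame"]; hsv=cv2.cvtColor(f,cv2.COLOR_RGB2HSV)
m=((hsv[:,:,1]<40)&(hsv[:,:,2]>145)).astype(np.uint8); m[:, :180]=0
k,l,st,ce=cv2.connectedComponentsWithStats(m)
for i in range(1,k):
    if 250<st[i,4]<1500: 
        cnt=cv2.findContours((l==i).astype(np.uint8),0,2)[0][0]; (cc,r)=cv2.minEnclosingCircle(cnt)
        print(st[i],plane(c,ce[i],55).round(1),plane(c,cc,55).round(1))
E
python3 -m inch '[[[0,0,0],7.16],[[0,0,0],7.16],[[0,0,0],7.1],[[0,0,0],0],[[0,0,0],0]]' 60 30; python3 -c "
from rig import ctrl;print(ctrl.get_state())"
```

```text
time: 0.52
position: [247.7, -627.6, 244.7]
eef_rot: [1.0, 0.003, -0.0, -0.001]
wrist_force: [-0.4, 0.7, -0.6]
opening: 50.9
grip_force: 0.0
{'time': 0.5167, 'qpos': array([-1.34500669e+00,  2.86723616e-01,  1.57733569e+00, -1.59914008e-05,
        1.27857896e+00,  2.20702176e-01]), 'joint_velocities': array([-0.00029375, -0.00242542, -0.0024791 , -0.00059609, -0.00221029,
       -0.00596438]), 'joint_torque': array([-3.45780081e-04, -4.06166339e+01, -2.92923510e+01,  1.91082072e-04,
        2.72571961e-03,  8.06687144e-02]), 'position': array([ 247.69246442, -627.61989936,  244.69760429]), 'eef_rot': array([ 9.99996622e-01,  2.54603273e-03, -1.23213177e-04, -5.08138839e-04]), 'wrist_force': array([-0.42402632,  0.73830385, -0.56820019]), 'torque': array([-0.02699352,  0.02961117,  0.04870831]), 'grip_force': 0.0, 'opening': 50.87611148400735}
```

Plates came back empty, so I need a better threshold. Tool axes are now aligned: shift = [dx, -dy, -dz]. Moving to hover above flask_50.

```bash
python3 -m inch '[[[27,-26,0],0],[[27,-26,0],0],[[27,-26,0],0],[[27,-26,0],0],[[27,-26,0],0],[[27,-26,0],0],[[27,-26,0],0],[[27,-26,0],0],[[27,-26,0],0],[[27,-26,0],0],[[0,0,0],0],[[0,0,0],0],[[0,0,0],0]]'
python3 - <<'E'
from h import *
c=dict(np.load("top.npz")); f=c["frame"]
g=cv2.cvtColor(f,cv2.COLOR_RGB2GRAY); print(g[170:240:6,235:390:12])
c=cap("wrist"); save(c,"w1.png"); o=-c["R"].T@c["t"]; print(o, ctrl.get_state()["position"])
E
```

```text
time: 1.6
position: [517.1, -367.3, 245.1]
eef_rot: [1.0, 0.002, -0.0, 0.0]
wrist_force: [-0.1, 0.4, 0.7]
opening: 51.2
grip_force: 0.0
[[ 63  65 114 112 115 113 109 112 109 112 110 110 113]
 [114 114 115 114 114 113 113 110 112 110 112 113 113]
 [112 114 113 116 116 112 116 114 112 110 112 118 113]
 [109 110 117 114 116 116 112 114 114 104  50  79  84]
 [106 111 117 118 111  55  78  82 107  80  80 141  82]
 [111  75  84  83  85 144  81  99 142 108 127 142 111]
 [109  78 144  84  89 144 127 128 128 143 140 141 115]
 [111  92 144 144 121 118 144 110 143 116  96 142  78]
 [115  93 143 146  98 144 103  80 144  82  81  81  81]
 [115  80 145  87  81 108  82  81  80  47  30 146  74]
 [116  80  83  80  38  30  45  71 112  75 113 113 114]
 [120  88  71  64 113 114 111 111 108 113 116 115 116]]
[ 585.86241674 -366.61871727  373.2521638 ] [ 516.67018457 -367.90918308  245.13351686]
```

View pics/w1.png

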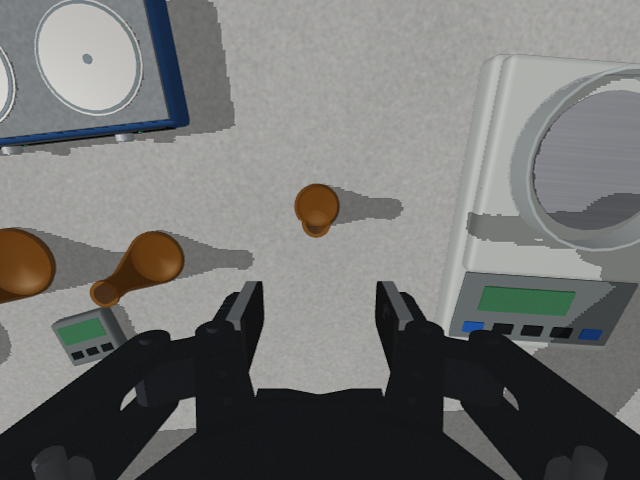

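The wrist view shows flask_50 at (317,204), place_d at (88,58), flask_100's base at (157,257) and part of flask_250 at the left edge. I'll measure all of them from here.

```bash
cat >> h.py <<'E'
def flasks(c,spec):
    f=c["frame"]; hsv=cv2.cvtColor(f,cv2.COLOR_RGB2HSV); H,S,V=[hsv[:,:,i].astype(int) for i in range(3)]
    m=((H>3)&(H<22)&(S>120)&(V>40)).astype(np.uint8); m[:, :3]=0
    k,l,st,ce=cv2.connectedComponentsWithStats(m); N=(-c["R"].T@c["t"])[:2]
    for i in range(1,k):
        if st[i,4]<150: continue
        cnt=cv2.findContours((l==i).astype(np.uint8),0,1)[0][0].reshape(-1,2)
        for n,r,h,lip,z0 in spec:
            g=np.array([plane(c,q,z0)[:2] for q in cnt])-N; t=np.array([plane(c,q,z0+h)[:2] for q in cnt])-N
            d=g.mean(0); d/=np.linalg.norm(d)
            print(st[i],n,"base",(N+d*(np.linalg.norm(g,axis=1).min()+r)).round(1),"lip",(N+d*(np.linalg.norm(t,axis=1).max()-lip)).round(1))
def plates(c):
    g=cv2.cvtColor(c["frame"],cv2.COLOR_RGB2GRAY); P=cloud(c)
    hsv=cv2.cvtColor(c["frame"],cv2.COLOR_RGB2HSV)
    m=((g>g.max()*0.0+plates.t)&(hsv[:,:,1]<40)).astype(np.uint8)
    for cnt in cv2.findContours(m,0,1)[0]:
        cnt=cnt.reshape(-1,2)
        if len(cnt)<30: continue
        w=np.array([plane(c,q,55)[:2] for q in cnt],np.float32); hull=cv2.convexHull(w)
        (e,ax,_)=cv2.fitEllipse(hull) if len(hull)>5 else ((0,0),(0,0),0)
        if 75<min(ax) and max(ax)<100: print("plate",cnt.mean(0).round(),np.round(e,1),np.round(ax,1))
plates.t=130
S25=("25",21,75,13,0);S50=("50",25.5,90,13,0);S100=("100",32,105,13,0);S250=("250",42.5,145,19,0)
E
python3 - <<'E'
from h import *
c=dict(np.load("top.npz")); plates(c)
flasks(c,[S25,S50,S100,S250])
c=cap("wrist"); g=cv2.cvtColor(c["frame"],cv2.COLOR_RGB2GRAY); print(g[58,40:150:8],g[200,250])
plates.t=185; plates(c); flasks(c,[S50,S100])
E
```

```text
plate [260. 215.] [618.2 180. ] [76.9 80. ]
plate [296. 211.] [630.9  65.5] [77.8 79.3]
plate [331. 208.] [643.6 -48.9] [77.7 79.3]
plate [366. 204.] [ 656.  -162.8] [76.9 79.4]
[  32   97   45   81 1613] 25 base [868.7 827.8] lip [921.6 922.1]
[  32   97   45   81 1613] 50 base [870.9 831.7] lip [917.6 914.9]
[  32   97   45   81 1613] 100 base [874.1 837.4] lip [913.6 907.7]
[  32   97   45   81 1613] 250 base [879.2 846.5] lip [899.9 883.3]
[   3  113   34   79 1774] 25 base [789.5 931.8] lip [ 833.6 1039.3]
[   3  113   34   79 1774] 50 base [791.2 935.9] lip [ 830.2 1031.2]
[   3  113   34   79 1774] 100 base [793.6 941.9] lip [ 826.9 1023. ]
[   3  113   34   79 1774] 250 base [797.6 951.7] lip [815.7 995.9]
[419 241  15  14 152] 25 base [ 519.4 -361. ] lip [ 519.3 -360.4]
[419 241  15  14 152] 50 base [ 520.6 -365.3] lip [ 518.4 -357.3]
[419 241  15  14 152] 100 base [ 522.3 -371.6] lip [ 517.6 -354.2]
[419 241  15  14 152] 250 base [ 525.1 -381.7] lip [ 513.7 -340.2]
[307 256  24  24 450] 25 base [4.372e+02 4.000e-01] lip [468.  -26.2]
[307 256  24  24 450] 50 base [440.6  -2
[... 286 characters left out ...]
57  18  18 244] 100 base [ 458.7 -177.6] lip [ 458.9 -178.4]
[360 257  18  18 244] 250 base [ 461.  -187.8] lip [ 456.6 -168. ]
[203 200 199 198 197 194 127 194 193 192 191 190 122 128] 161
plate [ 97. 107.] [ 649.2 -168. ] [79.6 85.9]
plate [86. 57.] [ 654.9 -166.4] [81.2 82. ]
[ 294  184   45   53 1765] 50 base [ 516.2 -363.7] lip [ 519.4 -363.9]
[ 294  184   45   53 1765] 100 base [ 509.7 -363.4] lip [ 523.6 -364.1]
[   3  228   52   74 3033] 50 base [449.4 -28.6] lip [468.3 -75.7]
[   3  228   52   74 3033] 100 base [447.  -22.6] lip [474.8 -91.8]
[  89  231   95   77 3704] 50 base [ 458.8 -180.3] lip [ 450.2 -167.6]
[  89  231   95   77 3704] 100 base [ 455.1 -174.9] lip [ 457.7 -178.7]
```

```bash
python3 -m inch '[[[1,-3.5,25],0],[[0,0,30],0],[[0,0,30],0],[[0,0,30],0],[[0,0,30],0],[[0,0,20],0],[[0,0,10],0],[[0,0,0],0],[[0,0,0],0]]' 55
python3 -m inch '[[[0,0,0],0],[[0,0,0],0],[[0,0,0],0],[[0,0,0],0],[[0,0,0],0],[[0,0,0],0]]' 5 30
```

```text
time: 2.45
position: [517.9, -364.8, 70.7]
eef_rot: [1.0, 0.0, 0.0, 0.0]
wrist_force: [1.3, -0.6, 0.4]
opening: 46.9
grip_force: 0.0
time: 2.95
position: [519.3, -365.0, 72.7]
eef_rot: [1.0, 0.001, 0.001, 0.002]
wrist_force: [-0.9, -0.9, 5.7]
opening: 21.2
grip_force: 30.1
```

```bash
python3 -m inch '[[[0,0,10],0],[[0,0,-20],0],[[0,0,-30],0],[[0,0,-30],0],[[0,0,-30],0],[[0,0,-30],0],[[6,-20,0],0],[[6,-25,0],0],[[6,-25,0],0],[[6,-25,0],0],[[6,-25,0],0],[[6,-25,0],0],[[6,-25,0],0],[[6,-25,0],0],[[6,-25,0],0],[[6,-25,0],0],[[5,-10,0],0],[[0,0,0],0],[[0,0,0],0],[[0,0,0],0]]' | head -1
python3 - <<'E'
from h import *
c=cap("wrist"); save(c,"w2.png"); print(ctrl.get_state()["position"],ctrl.get_state()["eef_rot"],ctrl.get_state()["opening"])
plates.t=170; plates(c); plates.t=185; plates(c); flasks(c,[S100,S250])
E
```

```text
time: 4.62
[ 582.53274957 -109.92594024  200.24377998] [ 9.99999912e-01  3.50377855e-04 -1.39972167e-04  1.80792786e-04] 20.878990757165624
plate [ 18. 194.] [616.3 171.4] [84.8 88. ]
plate [106. 168.] [629.9  62.1] [82.4 82.7]
plate [107. 168.] [629.9  61.1] [90.8 91.2]
plate [247. 152.] [642.6 -52.2] [82.3 82.4]
plate [249. 151.] [642.6 -52.4] [90.7 90.9]
plate [392. 136.] [ 655.3 -166.3] [82.2 82.4]
plate [389. 136.] [ 655.3 -165.9] [90.8 90.8]
plate [ 19. 194.] [615.8 169.7] [80.8 86.7]
plate [106. 168.] [629.9  62.1] [82.1 82.1]
plate [104. 132.] [631.  61.] [88.2 90.2]
plate [247. 152.] [642.5 -52.1] [81.5 81.7]
plate [265. 107.] [643.4 -51.8] [87.8 90.7]
plate [392. 136.] [ 655.3 -166.2] [81.4 81.8]
plate [374.  98.] [ 655.9 -165.8] [88.9 90.1]
[ 278  225   82  146 8352] 100 base [ 539.6 -109.3] lip [ 493.  -109.3]
[ 278  225   82  146 8352] 250 base [ 529.1 -109.3] lip [ 529.7 -109.3]
[   3  300   85   70 2767] 100 base [461.2 174.4] lip [492.4 127.8]
[   3  300   85   70 2767] 250 base [455.3 183.1] lip [525.5  78.5]
[ 194  300   64   35 1372] 100 base [462.8  -3.7] lip [520.9 -36.2]
[ 194  300   64   35 1372] 250 base [453.6   1.4] lip [551.5 -53.3]
[379 302  32  31 563] 100 base [ 460.9 -197.3] lip [ 523.5 -168.3]
[379 302  32  31 563] 250 base [ 451.3 -201.7] lip [ 553.9 -154.2]
```

View pics/w2.png

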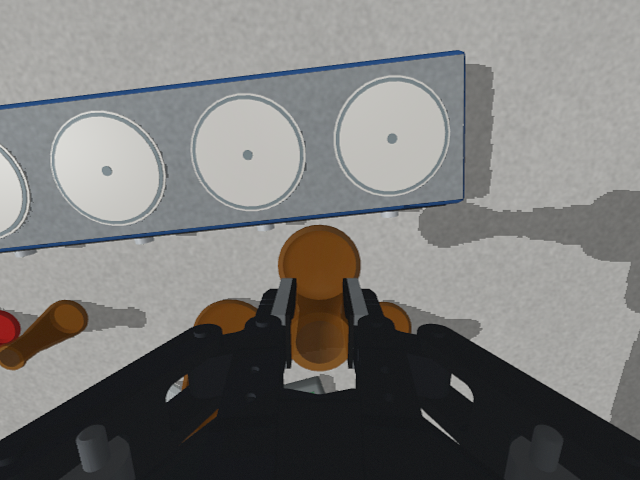

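Plates are seen clearly: d (392,137), c (247,153), b (107,170), with a at the left edge. The held flask_50's base is at (320,260). I'll get the foot height from its apparent width.

```bash
cat >> h.py <<'E'
def held(c,D,zs,below=280):
    hsv=cv2.cvtColor(c["frame"],cv2.COLOR_RGB2HSV); m=((hsv[:,:,0]>3)&(hsv[:,:,0]<22)&(hsv[:,:,1]>120)&(hsv[:,:,2]>40)).astype(np.uint8)
    k,l,st,ce=cv2.connectedComponentsWithStats(m); i=l[below-15,320]; x,y,w,h,a=st[i]
    w=[np.where(l[r]==i)[0] for r in range(y,below)]; W=[(q.max()-q.min()+1,(q.max()+q.min())/2,y+j) for j,q in enumerate(w)]; b=max(W)
    for z in zs:
        L=plane(c,(b[1]-b[0]/2,b[2]),z);R=plane(c,(b[1]+b[0]/2,b[2]),z); print(z,"width",np.linalg.norm(L-R).round(1),"wanted",D,"mid",((L+R)/2).round(1),"near edge x-r",(plane(c,(b[1],y),z)[0]-D/2).round(1))
E
python3 - <<'E'
from h import *
c=cap("wrist"); held(c,51,[125,130,135,140])
d=c["depth"]; print(cloud(c)[235:285:10,320].round(0))
E
python3 -m inch '[[[10,-10,0],0],[[15,-15,0],0],[[15,-15,0],0],[[15,-12.5,0],0],[[5.5,-6,10],0],[[0,0,20],0],[[0,0,15],0],[[0,0,5],0],[[0,0,0],0],[[0,0,0],0]]'
```

```text
125 width 53.4 wanted 51 mid [ 573.1 -109.2  125. ] near edge x-r 576.4
130 width 52.1 wanted 51 mid [ 575.  -109.2  130. ] near edge x-r 577.6
135 width 50.8 wanted 51 mid [ 576.9 -109.2  135. ] near edge x-r 578.8
140 width 49.4 wanted 51 mid [ 578.9 -109.2  140. ] near edge x-r 580.0
[[ 602. -110.  148.]
 [ 599. -110.  159.]
 [ 597. -110.  169.]
 [ 595. -110.  177.]
 [ 592. -110.  184.]]
time: 5.55
position: [643.0, -50.4, 150.0]
eef_rot: [1.0, 0.001, -0.0, -0.0]
wrist_force: [-0.1, -0.8, -0.4]
opening: 21.1
grip_force: 37.0
```

```bash
python3 -m inch '[[[0,0,8],0],[[0,0,8],0],[[0,0,4],0],[[0,0,2],0],[[0,0,1],0],[[0,0,0],0],[[0,0,0],0]]'
python3 -m inch '[[[0,0,1],0],[[0,0,1],0],[[0,0,0],0],[[0,0,0],0]]';python3 -m inch '[[[0,0,1],0],[[0,0,1],0],[[0,0,0],0],[[0,0,0],0]]'
```

```text
time: 6.13
position: [643.3, -50.1, 127.5]
eef_rot: [1.0, 0.001, 0.0, 0.0]
wrist_force: [-0.1, 0.7, -0.5]
opening: 20.9
grip_force: 36.9
time: 6.47
position: [643.2, -50.1, 125.4]
eef_rot: [1.0, 0.001, 0.0, 0.0]
wrist_force: [0.3, 0.4, -0.5]
opening: 21.2
grip_force: 37.0
time: 6.8
position: [643.4, -50.1, 125.3]
eef_rot: [1.0, 0.001, 0.0, 0.0]
wrist_force: [-2.9, 1.3, 7.6]
opening: 21.0
grip_force: 38.0
```

```bash
python3 -m inch '[[[0,0,0],0],[[0,0,0],0],[[0,0,0],0],[[0,0,0],0],[[0,0,0],0],[[0,0,-10],0],[[0,0,-30],0],[[0,0,-40],0],[[0,0,-40],0],[[-25,16,0],0],[[-25,16,0],0],[[-25,16,0],0],[[-25,16,0],0],[[-25,16,0],0],[[-25,16,0],0],[[-25,16,0],0],[[-15,14,0],0],[[0,0,0],0],[[0,0,0],0]]' 55
python3 - <<'E'
from h import *
c=cap("wrist"); save(c,"w3.png"); print(ctrl.get_state()["position"],-c["R"].T@c["t"])
z50=("50up",25.5,90,13,55)
plates.t=170; plates(c); flasks(c,[S100,S250,z50])
E
```

```text
time: 8.38
position: [453.2, -177.0, 244.2]
eef_rot: [1.0, -0.0, 0.001, 0.0]
wrist_force: [-0.8, -0.2, 0.4]
opening: 47.2
grip_force: 0.0
[ 453.68204883 -176.59065183  244.1294468 ] [ 521.66476132 -176.53315402  372.53822342]
plate [170.  41.] [636.8 -52.6] [80.8 87. ]
plate [58. 48.] [628.1  60.6] [88.9 90.4]
[ 131    0   63   28 1262] 100 base [654.5 -16.3] lip [616.9 -61.7]
[ 131    0   63   28 1262] 250 base [661.2  -8.2] lip [597.6 -85. ]
[ 131    0   63   28 1262] 50up base [633.8 -41.3] lip [601.4 -80.4]
[  67  173  145   99 8115] 100 base [452.5 -21.8] lip [433.5  20.8]
[  67  173  145   99 8115] 250 base [448.2 -12.2] lip [449.9 -16. ]
[  67  173  145   99 8115] 50up base [463.5 -46.3] lip [447.5 -10.5]
[  3 175  29  37 908] 100 base [465.6 177. ] lip [482.5  70.1]
[  3 175  29  37 908] 250 base [464.  187.3] lip [489.6  25.4]
[  3 175  29  37 908] 50up base [474.2 123. ] lip [488.7  31.3]
[ 292  176   56   64 2673] 100 base [ 455.6 -177.3] lip [ 458.2 -177.3]
[ 292  176   56   64 2673] 250 base [ 445.1 -177.5] lip [ 475.7 -177.1]
[ 292  176   56   64 2673] 50up base [ 467.1 -177.2] lip [ 469.7 -177.2]
```

View pics/w3.png

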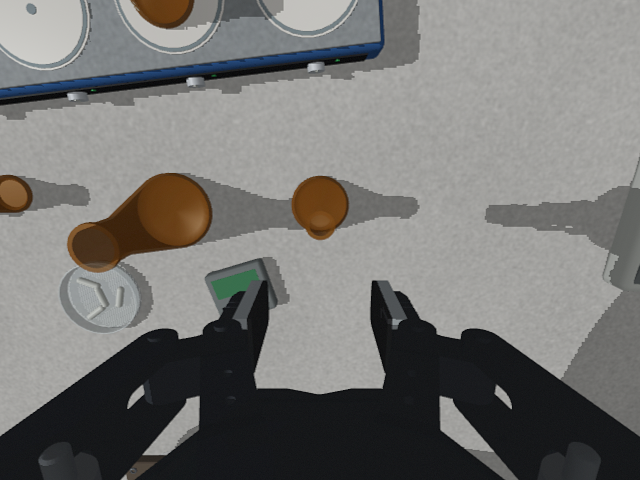

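flask_100 is at (320,205), and flask_50 now stands on place_c at (163,10). Grasping flask_100.

```bash
python3 -m inch '[[[3,0,26],0],[[0,0,30],0],[[0,0,30],0],[[0,0,30],0],[[0,0,25],0],[[0,0,15],0],[[0,0,0],0],[[0,0,0],0]]' 55
python3 -m inch '[[[0,0,0],0],[[0,0,0],0],[[0,0,0],0],[[0,0,0],0],[[0,0,0],0],[[0,0,0],0]]' 5 30
```

```text
time: 9.1
position: [456.7, -175.6, 86.8]
eef_rot: [1.0, 0.002, -0.001, -0.001]
wrist_force: [0.9, -0.0, 0.5]
opening: 47.0
grip_force: 0.0
time: 9.6
position: [457.8, -177.3, 89.1]
eef_rot: [1.0, 0.001, 0.002, 0.001]
wrist_force: [1.0, 0.5, 6.4]
opening: 21.0
grip_force: 30.0
```

```bash
python3 -m inch '[[[0,0,-12],0],[[0,0,-30],0],[[0,0,-30],0],[[0,0,-30],0],[[0,0,-30],0],[[0,0,-30],0],[[10,-14,0],0],[[17,-25,0],0],[[17,-25,0],0],[[17,-25,0],0],[[17,-25,0],0],[[17,-25,0],0],[[17,-25,0],0],[[17,-25,0],0],[[17,-25,0],0],[[17,-15,0],0],[[10,-10,0],0],[[0,0,0],0],[[0,0,0],0]]'
```

```text
time: 11.18
position: [628.4, 63.1, 248.2]
eef_rot: [1.0, 0.002, -0.001, 0.0]
wrist_force: [-0.9, -0.2, -0.8]
opening: 21.1
grip_force: 29.6
```

```bash
python3 -m inch '[[[0,0,15],0],[[0,0,25],0],[[0,0,25],0],[[0,0,20],0],[[0,0,10],0],[[0,0,5],0],[[0,0,0],0],[[0,0,0],0]]'
python3 -m inch '[[[0,0,1.5],0],[[0,0,1.5],0],[[0,0,0],0],[[0,0,0],0]]'
```

```text
time: 11.85
position: [629.4, 62.4, 150.5]
eef_rot: [1.0, 0.001, 0.001, 0.0]
wrist_force: [0.3, -0.4, -1.1]
opening: 21.1
grip_force: 29.6
time: 12.18
position: [629.2, 62.9, 146.9]
eef_rot: [1.0, 0.001, 0.0, 0.0]
wrist_force: [-0.2, 0.1, -1.3]
opening: 21.2
grip_force: 29.6
```

```bash
for i in 1; do python3 -m inch '[[[0,0,1.5],0],[[0,0,1],0],[[0,0,0],0],[[0,0,0],0]]' | sed -n 2,4p; python3 -m inch '[[[0,0,1],0],[[0,0,1],0],[[0,0,0],0],[[0,0,0],0]]'| sed -n 2,4p; done
```

```text
position: [629.1, 62.9, 144.2]
eef_rot: [1.0, 0.001, 0.0, 0.0]
wrist_force: [-0.3, -0.6, 1.1]
position: [629.5, 62.8, 144.3]
eef_rot: [1.0, 0.001, 0.001, 0.0]
wrist_force: [-3.7, -0.4, 8.3]
```

```bash
python3 -m inch '[[[0,0,0],0],[[0,0,0],0],[[0,0,0],0],[[0,0,0],0],[[0,0,0],0],[[0,0,-10],0],[[0,0,-30],0],[[0,0,-30],0],[[0,0,-30],0],[[-24,-15,0],0],[[-24,-15,0],0],[[-24,-15,0],0],[[-24,-15,0],0],[[-24,-15,0],0],[[-24,-15,0],0],[[-20,-14,0],0],[[0,0,0],0],[[0,0,0],0]]' 55
python3 - <<'E'
from h import *
c=cap("wrist"); save(c,"w4.png"); print(ctrl.get_state()["position"],-c["R"].T@c["t"])
plates.t=170; plates(c); flasks(c,[S25,S250])
E
```

```text
time: 14.35
position: [464.2, 167.2, 242.7]
eef_rot: [1.0, 0.002, 0.001, -0.0]
wrist_force: [-0.0, 0.8, -0.1]
opening: 46.9
grip_force: 0.0
[464.97027374 166.69136879 242.7012015 ] [532.69524988 167.83743478 371.04875147]
plate [577.  60.] [637.9 -50.3] [82.5 87.6]
plate [422.  57.] [627.7  63.7] [87.1 90. ]
plate [309.  41.] [615.  176.4] [77.  83.7]
plate [309.  57.] [616.6 176.5] [90.6 90.9]
[ 409    0   92   66 4484] 25 base [633.3  52.5] lip [639.4  45.6]
[ 409    0   92   66 4484] 250 base [647.5  36.3] lip [608.2  81.3]
[ 555    0   85   44 2573] 25 base [648.7 -85.6] lip [638.9 -64.2]
[ 555    0   85   44 2573] 250 base [ 657.7 -105.2] lip [610.   -1.1]
[ 304  185   37   45 1243] 25 base [468.  164.4] lip [470.4 164.5]
[ 304  185   37   45 1243] 250 base [446.6 163.3] lip [494.2 165.8]
[ 444  184  153  104 8683] 25 base [456.4   2.5] lip [418.7 -79.3]
[ 444  184  153  104 8683] 250 base [447.4 -17. ] lip [449.5 -12.6]
```

View pics/w4.png

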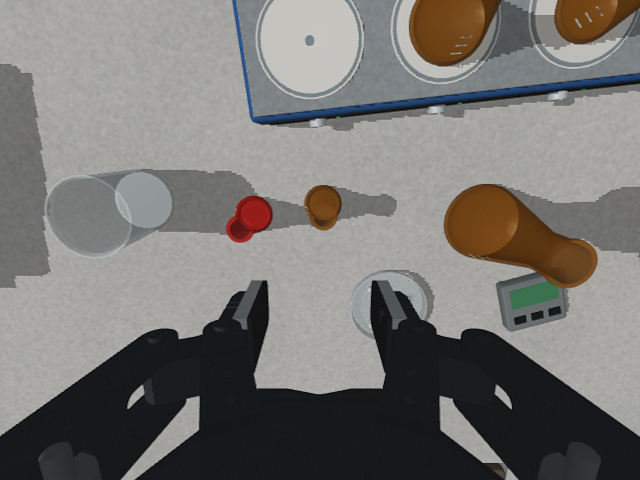

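flask_25 is at (322,206), the red look-alike at (252,213) to its left, and both placed flasks stand on plates b and c. Grasping flask_25.

```bash
python3 -m inch '[[[4.5,2.5,24],0],[[0,0,30],0],[[0,0,30],0],[[0,0,30],0],[[0,0,30],0],[[0,0,25],0],[[0,0,15],0],[[0,0,0],0],[[0,0,0],0]]' 50
python3 -m inch '[[[0,0,0],0],[[0,0,0],0],[[0,0,0],0],[[0,0,0],0],[[0,0,0],0],[[0,0,0],0]]' 5 30
```

```text
time: 15.15
position: [469.6, 163.4, 57.3]
eef_rot: [1.0, 0.0, -0.001, 0.0]
wrist_force: [0.5, 0.2, 0.3]
opening: 42.7
grip_force: 0.0
time: 15.65
position: [470.9, 164.1, 59.6]
eef_rot: [1.0, 0.001, 0.002, -0.0]
wrist_force: [-0.3, -1.5, 6.2]
opening: 21.0
grip_force: 30.1
```

```bash
python3 -m inch '[[[0,0,-12],0],[[0,0,-30],0],[[0,0,-30],0],[[0,0,-30],0],[[0,0,-30],0],[[0,0,-30],0],[[0,0,-30],0],[[6,10,0],0],[[15,25,0],0],[[15,25,0],0],[[15,25,0],0],[[15,25,0],0],[[15,25,0],0],[[15,25,0],0],[[15,25,0],0],[[15,25,0],0],[[15,25,0],0],[[15,25,0],0],[[0,0,0],0],[[0,0,0],0]]'
python3 -m inch '[[[15,25,0],0],[[10,25,0],0],[[5,14,0],0],[[0,5.5,0],0],[[0,0,0],0],[[0,0,25],0],[[0,0,30],0],[[0,0,30],0],[[0,0,25],0],[[0,0,10],0],[[0,0,5],0],[[0,0,0],0],[[0,0,0],0]]'
```

```text
time: 17.32
position: [625.5, -96.8, 248.4]
eef_rot: [1.0, -0.0, -0.001, -0.001]
wrist_force: [-0.8, 0.4, -0.9]
opening: 21.0
grip_force: 29.5
time: 18.4
position: [656.7, -164.9, 126.7]
eef_rot: [1.0, 0.001, 0.001, 0.0]
wrist_force: [0.1, -1.4, 0.1]
opening: 21.4
grip_force: 29.5
```

```bash
python3 -m inch '[[[0,0,4],0],[[0,0,3],0],[[0,0,1.5],0],[[0,0,0],0],[[0,0,0],0]]' | sed -n 2,4p; python3 -m inch '[[[0,0,1],0],[[0,0,1],0],[[0,0,0],0],[[0,0,0],0]]'| sed -n 2,4p;  python3 -m inch '[[[0,0,1],0],[[0,0,0.5],0],[[0,0,0],0],[[0,0,0],0]]'| sed -n 2,4p
```

```text
position: [655.9, -165.1, 116.4]
eef_rot: [1.0, 0.001, 0.0, 0.0]
wrist_force: [1.0, -0.9, -0.8]
position: [656.1, -165.2, 114.7]
eef_rot: [1.0, 0.001, 0.0, 0.0]
wrist_force: [-0.0, 0.9, 1.9]
position: [656.2, -165.3, 114.7]
eef_rot: [1.0, 0.001, 0.0, 0.0]
wrist_force: [-3.3, 0.5, 6.7]
```

```bash
python3 -m inch '[[[0,0,0],0],[[0,0,0],0],[[0,0,0],0],[[0,0,0],0],[[0,0,0],0],[[0,0,-10],0],[[0,0,-35],0],[[0,0,-35],0],[[0,0,-35],0],[[0,0,-30],0],[[-25,-18,0],0],[[-25,-18,0],0],[[-25,-18,0],0],[[-25,-18,0],0],[[-25,-18,0],0],[[-25,-18,0],0],[[-25,-18,0],0],[[-25,-18,0],0],[[-8,-7,0],0],[[0,0,0],0]]' 60
python3 -m inch '[[[0,0,0],0],[[0,0,0],0]]' 70
python3 - <<'E'
from h import *
c=cap("wrist"); save(c,"w5.png"); print(ctrl.get_state()["position"],-c["R"].T@c["t"])
plates.t=170; plates(c); flasks(c,[S250])
E
```

```text
time: 21.15
position: [446.5, -13.3, 258.6]
eef_rot: [1.0, 0.002, 0.001, 0.0]
wrist_force: [-0.1, 0.2, -0.7]
opening: 50.9
grip_force: 0.0
time: 21.32
position: [448.7, -15.2, 258.5]
eef_rot: [1.0, 0.001, 0.001, 0.0]
wrist_force: [0.3, -0.1, -0.3]
opening: 59.8
grip_force: 0.0
[448.68630604 -15.28830423 258.29711659] [517.16420603 -14.56494858 386.83231454]
plate [117.  67.] [614.1 175.3] [86.  89.2]
plate [226.  55.] [631.6  61.3] [91.9 95.9]
[ 189    0   77   50 2946] 250 base [649.7  85.5] lip [597.1  45.8]
[ 332    0   58   28 1166] 250 base [673.4 -62.9] lip [592.2 -37.8]
[ 283  168   72   92 4966] 250 base [448.2 -14.6] lip [451.1 -14.6]
```

View pics/w5.png

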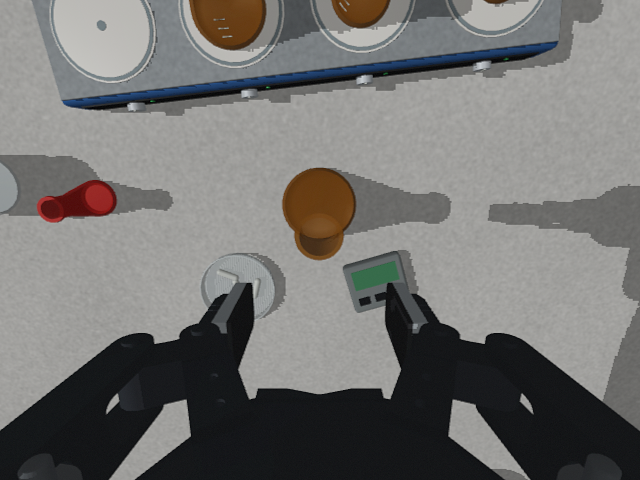

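flask_250 is at (319,205), right ahead; the three placed flasks stand on b, c and d. Grasping it.

```bash
python3 -m inch '[[[1.5,0,25],0],[[0,0,30],0],[[0,0,30],0],[[0,0,30],0],[[0,0,15],0],[[0,0,5],0],[[0,0,0],0],[[0,0,0],0]]' 70
python3 -m inch '[[[0,0,0],0],[[0,0,0],0],[[0,0,0],0],[[0,0,0],0],[[0,0,0],0],[[0,0,0],0]]' 5 40
```

```text
time: 22.03
position: [450.2, -15.1, 123.6]
eef_rot: [1.0, 0.001, 0.0, 0.0]
wrist_force: [0.2, 0.9, 0.8]
opening: 60.0
grip_force: 0.0
time: 22.53
position: [450.6, -14.8, 124.6]
eef_rot: [1.0, 0.001, 0.002, 0.0]
wrist_force: [2.3, 0.6, 6.2]
opening: 33.2
grip_force: 40.0
```

```bash
python3 -m inch '[[[0,0,-12],0],[[0,0,-25],0],[[0,0,-25],0],[[0,0,-25],0],[[0,0,-25],0],[[3,-10,0],0],[[6,-20,0],0],[[6,-20,0],0],[[6,-20,0],0],[[6,-20,0],0],[[6,-20,0],0],[[6,-20,0],0],[[10,-20,0],0],[[18,-15,0],0],[[20,-11,0],0],[[20,-5,0],0],[[20,-5,0],0],[[20,-5,0],0],[[15,0,0],0],[[5,0,0],0]]'
python3 -m inch '[[[0,0,0],0],[[0,0,0],0],[[0,0,20],0],[[0,0,20],0],[[0,0,8],0],[[0,0,2],0],[[0,0,0],0],[[0,0,0],0]]'
```

```text
time: 24.2
position: [616.2, 177.4, 232.1]
eef_rot: [1.0, 0.001, -0.002, 0.0]
wrist_force: [-0.9, 0.3, -2.2]
opening: 33.1
grip_force: 40.0
time: 24.87
position: [615.9, 176.9, 186.0]
eef_rot: [1.0, 0.001, 0.001, -0.0]
wrist_force: [0.1, 1.3, -1.4]
opening: 33.2
grip_force: 40.1
```

```bash
python3 -m inch '[[[1,0,2],0],[[0.5,0,2],0],[[0,0,1],0],[[0,0,0],0],[[0,0,0],0]]' | sed -n 2,4p; python3 -m inch '[[[0,0,1],0],[[0,0,1],0],[[0,0,0],0],[[0,0,0],0]]'| sed -n 2,4p;  python3 -m inch '[[[0,0,0.5],0],[[0,0,0.5],0],[[0,0,0],0],[[0,0,0],0]]'| sed -n 2,4p
```

```text
position: [617.2, 176.8, 179.9]
eef_rot: [1.0, 0.001, -0.0, -0.0]
wrist_force: [0.1, -0.1, -1.1]
position: [617.6, 176.9, 179.9]
eef_rot: [1.0, 0.001, 0.001, 0.0]
wrist_force: [-2.1, -1.1, 5.3]
position: [617.8, 177.0, 179.9]
eef_rot: [1.0, 0.001, 0.001, 0.0]
wrist_force: [-2.9, 0.0, 8.3]
```

```bash
python3 -m inch '[[[0,0,0],0],[[0,0,0],0],[[0,0,0],0],[[0,0,0],0],[[0,0,0],0],[[0,0,-10],0],[[0,0,-30],0],[[0,0,-35],0],[[0,0,-35],0],[[-20,23,-10],0],[[-20,23,-10],0],[[-20,23,-10],0],[[-20,23,-10],0],[[-20,23,-10],0],[[-20,23,-10],0],[[-10,23,0],0],[[0,0,0],0],[[0,0,0],0]]' 65
python3 - <<'E'
from h import *
c=cap("wrist"); save(c,"w6.png"); print(ctrl.get_state()["position"],-c["R"].T@c["t"])
plates.t=170; plates(c); flasks(c,[("25",21,75,13,55),("50",25.5,90,13,55),("100",32,105,13,55),("250",42.5,145,19,55)])
c=cap("top"); save(c,"t2.png"); flasks(c,[("25",21,75,13,55),("50",25.5,90,13,55),("100",32,105,13,55),("250",42.5,145,19,55)])
E
```

```text
time: 27.45
position: [487.3, 14.9, 348.0]
eef_rot: [1.0, -0.0, 0.001, -0.0]
wrist_force: [-0.1, 0.2, 0.2]
opening: 55.4
grip_force: 0.0
[487.52280371  15.5167174  347.48944411] [555.69417711  15.26215807 476.33539878]
plate [473.  54.] [ 655.3 -166.2] [81.1 82.2]
[ 461   18   68   56 2047] 25 base [ 655.6 -166.6] lip [ 654.  -163.7]
[ 461   18   68   56 2047] 50 base [ 657.8 -170.6] lip [ 649.5 -155.5]
[ 461   18   68   56 2047] 100 base [ 660.9 -176.3] lip [ 645.  -147.3]
[ 461   18   68   56 2047] 250 base [ 665.9 -185.5] lip [ 630. -120.]
[ 355   31   51   60 2079] 25 base [637.5 -47.6] lip [643.4 -52.1]
[ 355   31   51   60 2079] 50 base [641.1 -50.3] lip [639.1 -48.8]
[ 355   31   51   60 2079] 100 base [646.2 -54.3] lip [634.9 -45.6]
[ 355   31   51   60 2079] 250 base [654.5 -60.7] lip [618.8 -33.2]
[  79   32  136   95 7806] 25 base [611.5 160. ] lip [637.2 226.8]
[  79   32  136   95 7806] 50 base [613.1 164.2] lip [633.5 217.1]
[  79   32  136   95 7806] 100 base [615.5 170.3] lip [629.8 207.4]
[  79   32  136   95 7806] 250 base [619.3 180.1] lip [617.7 176. ]
[ 250   40 
[... 852 characters left out ...]
631.9 191. ]
[248 203  25  24 487] 50 base [608.8 172.7] lip [630.  189.6]
[248 203  25  24 487] 100 base [613.9 176.7] lip [628.2 188.1]
[248 203  25  24 487] 250 base [622.1 183.2] lip [618.6 180.5]
[287 203  18  18 261] 25 base [622.8  64.7] lip [636.3  67.7]
[287 203  18  18 261] 50 base [627.2  65.7] lip [634.4  67.3]
[287 203  18  18 261] 100 base [633.5  67.1] lip [632.5  66.9]
[287 203  18  18 261] 250 base [643.8  69.3] lip [621.6  64.5]
[324 202  14  14 153] 25 base [640.9 -46.2] lip [640.8 -46.2]
[324 202  14  14 153] 50 base [645.2 -47.5] lip [638.9 -45.6]
[324 202  14  14 153] 100 base [651.5 -49.3] lip [636.9 -45.1]
[324 202  14  14 153] 250 base [661.5 -52.2] lip [626.  -41.9]
```

View pics/w6.png

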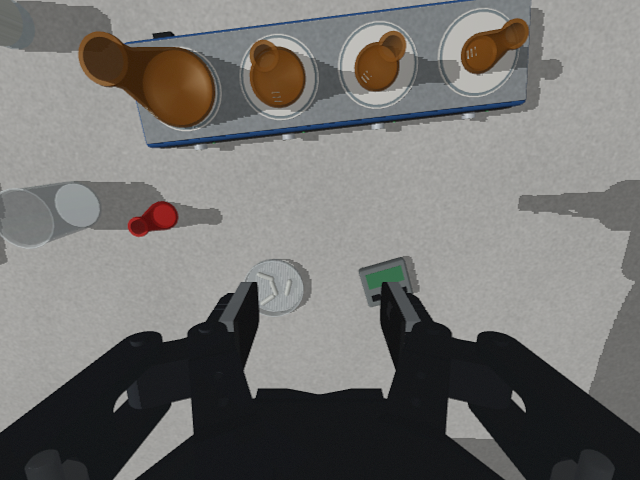

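All four stand upright and centred to within a few mm: 250 at (180,85), 100 at (278,77), 50 at (377,65) and 25 at (478,52), with 25 at the balance end. The beaker is untouched. Handing in.

```bash
python3 -c "
from rig import ctrl; print(ctrl.close_job())"
```

```text
the job is handed in; nothing more can be done
None
```

The job is handed in: flask_25, 50, 100 and 250 stand upright on places d, c, b and a, measured within about 4 mm of their plate centres, with the smallest at the balance's end and the beaker untouched; no verdict was returned.

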